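# Check a pin in the ring gauge

### The arm

A 6-joint arm with a two-finger parallel gripper is mounted at the origin on the work surface. World frame = base frame: x ahead of the robot, y to its left, z up, the work surface at z = 0. Lengths are in m, angles in rad, forces in N, time in s.
With the tool pointing down it reaches from about 0.375 to 0.975 m from the base axis. Payload 3.8 kg.
Tool frame: the origin (TCP) lies at the very end of the fingers, on their centre line; the grasp point (between the pads) lies 19 mm behind it; z points along the fingers, y is the direction in which the jaws open and shut (so a half turn about z gives the same grasp; the last joint's range is limited). The gripper opens to 85 mm and grips with 20 to 120 N. Pads are 22 mm wide; open, the fingers measure 114 mm over their backs; the gripper's body (76 mm by 85 mm) begins 54 mm behind the grasp point. The pads swing forward as they close: fully open they stand 13 mm farther back than shut.
Start: joints at [1.261, 0.264, 1.604, -0, 1.274, -0.037], TCP at [0.182, 0.65, 0.231] pointing down, gripper open.
Joint ranges: [-2.63, 2.63], [-0.94, 2.18], [0.31, 2.57], [-1.31, 4.45], [0, 2.66], [-2.55, 2.55]. Speed limits (rad/s): [2.57, 2.57, 3.14, 3.14, 3.14, 3.14].

### API

Orientations are given as a rotation vector (axis times angle).
In Python, from workcell import bot, read_camera, finish_job gives the robot as it stands. The module is installed in compiled form; this text tells all that it offers.
- The arm moves only by the tool servo_tool, never from a script. Its argument "targets" is text: rows parted by semicolons, each of 7 numbers parted by spaces: the turn, a rotation vector about the tool's x, y, z in rad, then the shift along the tool's x, y, z in mm, then the finger opening in mm, from 0 to 85.4. In form: wx wy wz x y z gripper; .... A call has 1 to 8 rows; each row shifts and turns the pose as measured when the row begins, along the tool's axes as they then stand; what a row does not reach is not made up. A row lasts 1/12 s, in which the tool goes at most 41.7 mm and 7.16 degrees, less where a joint would pass 70% of its speed; a pose out of reach is approached as far as the arm can. A call is refused whole if a number of a shift passes 41.7 or a number of a turn 0.125, either way. A call with a gripper value outside its range is refused whole. The fingers move at their own pace and stop on an object; "newtons" is the grip in N (left out, the last holds). Time passes only in rows, so rows that do not move let the fingers close. It gives the time, the measured TCP pose, the force and the opening at its end, in the units of the state.
- bot.read_state(): the state, without advancing time (a new reading comes with each control period).
- read_camera(name): name is "scene" or "top" or "wrist"; returns a dict with "image" (420x560x3 uint8, red, green, blue), "mtx" (3x3 intrinsics, pixels), "k1" (the pictures are not rectified: a ray, as slopes to the right and down, at radius r is drawn at 1 + k1 r^2 times it, then the intrinsics apply), "eye" and "orientation" of the camera in the world; the wrist camera has in their place "T_tool_cam" (4x4, takes a point from camera to tool coordinates, whose origin is the TCP and whose axes are the flange's). Camera axes: x right, y up, looking along -z (the intrinsics and any distortion apply to the point x, -y, -z); pixel columns grow to the right and rows downward; lengths in m; the calibration is good to about 2 mm. A picture is of the moment at which its call begins: read the wrist's pose just before it. There is no depth.
- finish_job(): hands the job in, once; it reports no verdict.
The state is a dict: "time": time; "q": joint angles; "joint_vel": joint speeds; "joint_torque": joint torques, N m; "tool_pos": TCP position; "tcp_rot": TCP orientation; "wrist_force": force on the tool from outside, world axes, zero at the start; "torque": the same for the moment, N m; "width": opening from 0.0 (shut) to 1.0 (fully open).
Only numpy, scipy, OpenCV 4.12 (cv2) and the standard library are available. Lean on these libraries where they do the work, as an engineer would, in place of code of your own. Each camera call takes 0.05 s, during which the arm holds its last target.

### The job

Three upright pins stand in the nests of the white dial: check the one of middle thickness in the ring gauge. Lower it upright from above through the large and the middle ring until the smallest, lowest ring stops it, keeping hold of it until then rather than dropping it, and leave it standing there. Leave the thin and the thick pin standing in their nests.

Things in the scene. Friction and masses are not known exactly. Their poses are not given: they have to be found in the camera images.
- pin_center (a point): The pin to check: plain round aluminium rod, 30 mm diameter, 160 mm long, the middle one in thickness and the longest of the three, about 0.3 kg. Point: its centre, half-way up; z along the rod. It stands loose in one of four ringed nests (bore 68 mm, rim 7 mm high, 120 mm from its neighbours) on a fixed white dial, 300 mm across; nest floor 26 mm above the table.
- gauge: Fixed stand with three level steel rings on one upright axis. Origin: on the table, on that axis. Upper faces and bores: top 115 mm above the table, bore 64 (outside 82); middle 85, bore 50; lowest 55, bore 22: it stops the pin, whose centre is then 135 mm up with 100 mm clear above the top ring: grip its upper half. Column 72 mm from the axis towards +y; its knob reaches 139 mm.
- thin_pin_center (a point): The thin pin, to be left alone: aluminium rod, 16 mm diameter, 130 mm tall, upright in another nest of the dial. Point: its centre, z axis along the rod.
- thick_pin_center (a point): The thick pin, to be left alone: aluminium rod, 54 mm diameter, 100 mm tall, upright in another nest of the dial. Point: its centre, z axis along the rod. The fourth nest holds a low steel bush, 52 mm across and 22 mm tall.
There are look-alikes about, which are no part of the job. Leave any green look-alike of the gauge alone.

How it is judged:
On the way:
1. the pin, upright and still in the fingers, is through the upper two rings and within 12 mm of the lowest (horizontal distance between pin_center and gauge below 0.02 m and z of pin_center in the frame of gauge below 0.147 m and angle between pin_center's own z axis and vertical below 0.25 rad and contact force between the fingers and pin above 0.5 N), for 0.1 s.
At the end, for the whole second after the job is handed in: The middle pin stands at rest on the lowest ring, inside the upper two: its centre within 20 mm of the rings' axis and 135 mm (6 mm either way) above the table, within 0.2 rad of upright, released (horizontal distance between pin_center and gauge below 0.02 m and z of pin_center in the frame of gauge between 0.129 and 0.141 m and angle between pin_center's own z axis and vertical below 0.2 rad and linear speed of pin below 0.02 m/s); the robot touches nothing.
It fails at once if the thin or the thick pin is knocked over or shifted by more than 50 mm (distance of any of thin_pin_center, thick_pin_center from where it was at the start of the episode above 0.05 m or angle between any of thin_pin_center, thick_pin_center's own z axis and vertical above 0.6 rad).
It also fails if it takes over 38 s, if anything falls off the work surface, if the arm or the gripper's body presses on something with over 40 N, if the wrist force passes 120 N, or if a joint passes its speed limit or range.

## Working session

There is one attempt and no reset: what is moved stays moved. The work goes in short steps, Python scripts to look and compute and a tool call to move; the robot and the scene stay as the last step left them, time stands still between calls to the robot, and variables do not carry over. Pictures are saved under pics/ and viewed, and the job is handed in when it is done.

Besides the shell and the picture viewer there is one more tool, called as name(argument=value, ...) on one line, values as JSON. servo_tool: Moves the arm, as the interface text tells. Its arguments: {"type":"object","properties":{"targets":{"type":"string"},"newtons":{"type":"number"}},"required":["targets"]}

```bash
mkdir -p pics; cat > h.py <<'E'
import numpy as np,cv2
from scipy.spatial.transform import Rotation as R
from workcell import bot, read_camera
def save(n,im): cv2.imwrite('pics/'+n+'.png',im[:,:,::-1])
def Rm(o):
    o=np.array(o,float)
    if o.shape==(3,3): return o
    return R.from_rotvec(o).as_matrix() if o.size==3 else R.from_quat(o).as_matrix()
def campose(c,st=None):
    if 'T_tool_cam' in c:
        T=np.eye(4);T[:3,:3]=Rm(st['tcp_rot']);T[:3,3]=st['tool_pos']
        T=T@np.array(c['T_tool_cam']);return T[:3,:3],T[:3,3]
    return Rm(c['orientation']),np.array(c['eye'])
def ray(c,uv,st=None):
    Rc,e=campose(c,st);K=np.array(c['mtx'])
    d=np.linalg.inv(K)@[uv[0],uv[1],1];d=d[:2]/d[2]
    s=d.copy()
    for _ in range(50): s=d/(1+c['k1']*(s@s))
    v=Rc@np.array([s[0],-s[1],-1]);return e,v/np.linalg.norm(v)
def onz(c,uv,z,st=None):
    e,v=ray(c,uv,st);return e+v*(z-e[2])/v[2]
def proj(c,p,st=None):
    Rc,e=campose(c,st);q=Rc.T@(np.array(p)-e);s=np.array([q[0],-q[1]])/-q[2]
    s=s*(1+c['k1']*(s@s));return (np.array(c['mtx'])@[s[0],s[1],1])[:2]
E
python3 - <<'E'
from h import *
import pickle
st=bot.read_state();print(st)
d={'st':st}
for n in ['scene','top','wrist']:
    if n=='wrist': d['st']=bot.read_state()
    c=read_camera(n);d[n]=c;save(n+'0',c['image']);print(n,{k:v for k,v in c.items() if k!='image'})
pickle.dump(d,open('d0.pkl','wb'))
E
```

```text
{'time': 0.0, 'q': array([ 1.26106038e+00,  2.64751419e-01,  1.60536178e+00,  8.28538537e-06,
        1.27371071e+00, -3.68819087e-02]), 'joint_vel': array([-0.00069114,  0.00026784, -0.00170252,  0.00088814, -0.002157  ,
       -0.00085199]), 'joint_torque': array([ 8.73052322e-04, -5.15129113e+01, -3.67310750e+01,  8.08199928e-06,
        1.30066287e-02, -1.12577024e-05]), 'tool_pos': array([0.18166492, 0.64933838, 0.2299698 ]), 'tcp_rot': array([-0.42721995, -3.11201048,  0.00344977]), 'wrist_force': array([ 0.34836362, -0.46274865, -0.46535305]), 'torque': array([0.00290311, 0.0101079 , 0.04169503]), 'width': 0.9982156910381877}
scene {'mtx': array([[458.14248973,   0.        , 280.49089695],
       [  0.        , 458.14248973, 211.32032339],
       [  0.        ,   0.        ,   1.        ]]), 'k1': 0.04603457895494473, 'eye': array([ 1.17226405, -0.21919644,  0.7516587 ]), 'orientation': array([0.71403924, 0.4764529 , 1.12929859])}
top {'mtx': array([[394.2607048 ,   0.        , 287.65683908],
       [  0.        , 394.2607048 , 208.29702847],
       [  0.        ,   0.        ,   1.        ]]), 'k1': -0.03900919279821891, 'eye': array([0.38583638, 0.05152701, 0.88271073]), 'orientation': array([ 0.11699368, -0.17247493, -1.54205022])}
wrist {'mtx': array([[337.48257294,   0.        , 285.19341314],
       [  0.        , 337.48257294, 210.36675306],
       [  0.        ,   0.        ,   1.        ]]), 'k1': -0.08212595693754182, 'T_tool_cam': array([[ 7.54410597e-04,  9.62041773e-01,  2.72901188e-01,
         6.97141878e-02],
       [ 9.99999668e-01, -8.09532993e-04,  8.93884297e-05,
         3.73290600e-04],
       [ 3.06917919e-04,  2.72901030e-01, -9.62042064e-01,
        -1.41903212e-01],
       [ 0.00000000e+00,  0.00000000e+00,  0.00000000e+00,
         1.00000000e+00]])}
```

View pics/scene0.png

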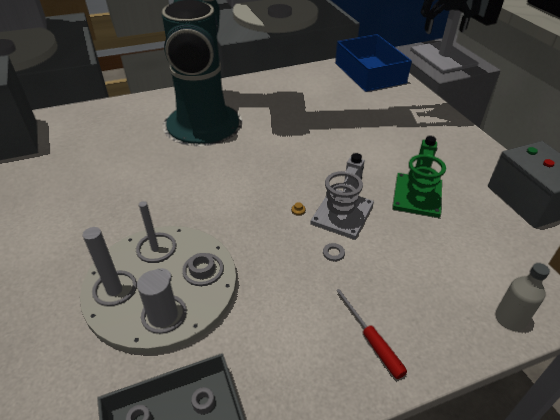

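View pics/top0.png

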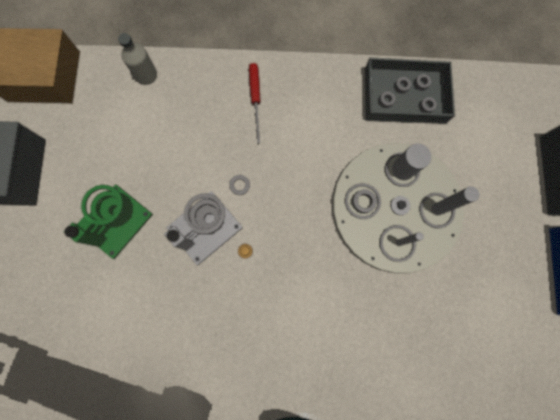

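View pics/wrist0.png

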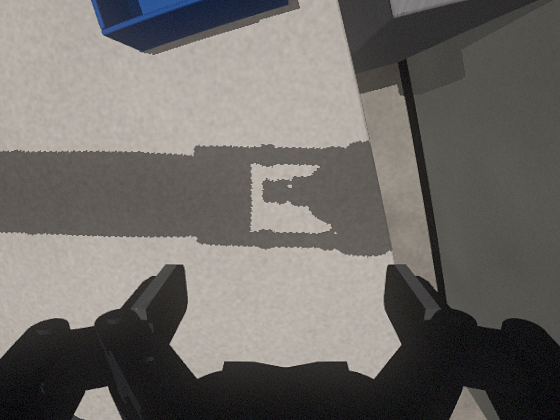

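The pins are: the tall middle one, scene (100,260) / top (455,200); the thin one, scene (150,227) / top (405,238); and the thick one, scene (157,300) / top (410,162). The target is the tallest and the middle in thickness. The grey gauge is at scene (343,195) / top (205,213), and the green one at top (107,210) is the look-alike. I'll confirm these in an enlarged crop.

```bash
python3 - <<'E'
from h import *
import pickle
d=pickle.load(open('d0.pkl','rb'))
t=d['top']['image'];s=d['scene']['image']
a=cv2.resize(t[140:260,370:490],(400,400),interpolation=cv2.INTER_CUBIC)
b=cv2.resize(t[180:270,160:250],(400,400),interpolation=cv2.INTER_CUBIC)
save('crop1',np.hstack([a,b]))
a=cv2.resize(s[200:340,70:210],(400,400),interpolation=cv2.INTER_CUBIC)
b=cv2.resize(s[150:240,300:390],(400,400),interpolation=cv2.INTER_CUBIC)
save('crop2',np.hstack([a,b]))
E
```

```text
(no output)
```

View pics/crop1.png

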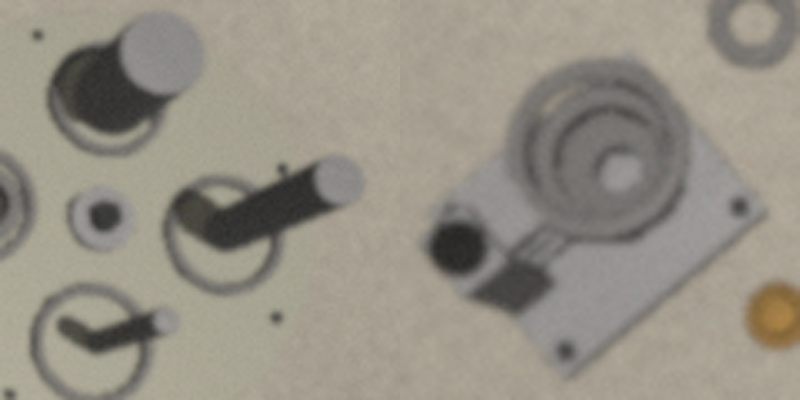

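View pics/crop2.png

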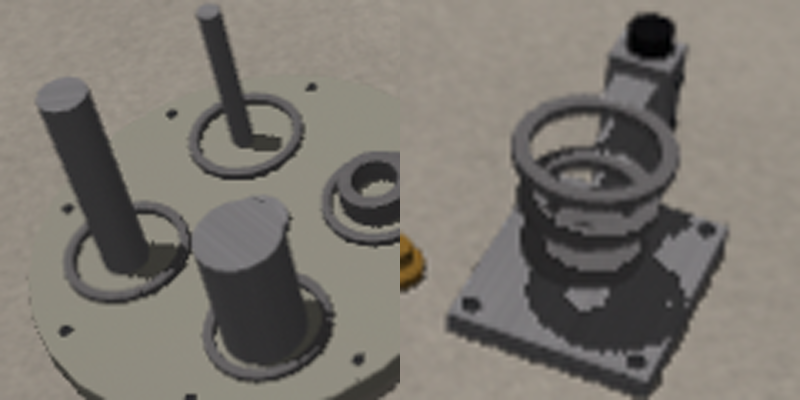

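```bash
python3 - <<'E'
from h import *
import pickle
d=pickle.load(open('d0.pkl','rb'))
def tri(a,b):
    e1,v1=ray(d['top'],a);e2,v2=ray(d['scene'],b)
    k=np.linalg.lstsq(np.c_[v1,-v2],e2-e1,rcond=None)[0]
    p,q=e1+k[0]*v1,e2+k[1]*v2;return (p+q)/2,np.linalg.norm(p-q)
for n,a,b,z in [('mid',(471,194),(92.4,233),.186),('thick',(418.3,156),(154.7,281.8),.126),('thin',(419.5,236),(142.8,203.9),.156),('ring',(204.5,213.2),(343.5,183),.115),('knob',(172.7,235.5),(356.3,158.5),.139),]:
    p,g=tri(a,b);print(n,p.round(4),round(g,4),onz(d['top'],a,z).round(4),onz(d['scene'],b,z).round(4))
print(onz(d['top'],(400,206),.035))
E
```

```text
mid [ 0.5535 -0.3134  0.1836] 0.0009 [ 0.5529 -0.3126  0.186 ] [ 0.5564 -0.3126  0.186 ]
thick [ 0.6446 -0.2375  0.124 ] 0.0032 [ 0.6436 -0.2384  0.126 ] [ 0.6471 -0.2359  0.126 ]
thin [ 0.4761 -0.2228  0.1542] 0.0007 [ 0.4758 -0.2225  0.156 ] [ 0.4785 -0.2225  0.156 ]
ring [0.5162 0.1902 0.1134] 0.002 [0.5156 0.189  0.115 ] [0.518  0.1902 0.115 ]
knob [0.4686 0.2447 0.1309] 0.0017 [0.4673 0.2418 0.139 ] [0.4778 0.2396 0.139 ]
[ 0.55683922 -0.22664948  0.035     ]
```

servo_tool(targets="0 0 0 -24 -32 -5 85;0 0 0 -24 -32 -5 85;0 0 0 -24 -32 -5 85;0 0 0 -24 -32 -5 85;0 0 0 -24 -32 -5 85;0 0 0 -24 -32 -5 85;0 0 0 -24 -32 0 85;0 0 0 -24 -32 0 85", newtons=40)

```text
time: 0.82
tool_pos: [0.2972, 0.3455, 0.2546]
tcp_rot: [-0.408, -3.111, 0.014]
wrist_force: [2.0, -0.8, 0.9]
width: 0.99
```

servo_tool(targets="0 0 0 -23 -32 0 85;0 0 0 -23 -32 0 85;0 0 0 -23 -32 0 85;0 0 0 -23 -32 0 85;0 0 0 -23 -32 0 85;0 0 0 -23 -32 0 85;0 0 0 -23 -32 0 85;0 0 0 -23 -32 0 85")

```text
time: 1.48
tool_pos: [0.4095, 0.0356, 0.2565]
tcp_rot: [0.402, 3.115, -0.011]
wrist_force: [0.7, -0.1, 0.1]
width: 0.991
```

servo_tool(targets="0 0 0 -23 -32 0 85;0 0 0 -23 -32 0 85;0 0 0 -23 -32 0 85;0 0 0 -23 -32 0 85;0 0 0 -23 -32 0 85;0 0 0 -23 -32 0 85;0 0 0 -10 -10 0 85;0 0 0 0 0 0 85")

```text
time: 2.15
tool_pos: [0.5023, -0.218, 0.2569]
tcp_rot: [0.417, 3.11, -0.012]
wrist_force: [-0.1, 0.4, 0.2]
width: 0.998
```

```bash
cat > go.py <<'E'
from h import *
import sys
def to(p,st=None):
    st=st or bot.read_state();M=Rm(st['tcp_rot'])
    x=M[:,0];yaw=np.arctan2(x[1],x[0])
    # upright tool with same yaw
    T=np.c_[[np.cos(yaw),np.sin(yaw),0],[np.sin(yaw),-np.cos(yaw),0],[0,0,-1]]
    print('pos',st['tool_pos'].round(4),'t',round(st['time'],2),'yaw',round(np.degrees(yaw),1),'zaxis',M[:,2].round(3),'F',st['wrist_force'].round(1),'w',round(st['width'],3))
    print('shift mm',(M.T@(np.array(p)-st['tool_pos'])*1000).round(1),'turn',R.from_matrix(M.T@T).as_rotvec().round(4))
if __name__=='__main__': to([float(a) for a in sys.argv[1:4]])
E
python3 go.py .554 -.313 .25; python3 - <<'E'
from h import *
import pickle
st=bot.read_state();c=read_camera('wrist');save('w1',c['image']);pickle.dump((st,c),open('w1.pkl','wb'))
print(st['q'].round(2))
for xy in [(.554,-.313)]: print(proj(c,[*xy,.186],st),proj(c,[*xy,.026],st))
E
```

```text
pos [ 0.5023 -0.218   0.2569] t 2.15 yaw 164.7 zaxis [ 0.002 -0.008 -1.   ] F [-0.1  0.4  0.2] w 0.998
shift mm [-74.9 -78.    7.9] turn [-0.0074  0.0044 -0.    ]
[-0.45  0.    1.85 -0.01  1.28 -1.75]
[179.71473166 319.24016633] [220.5371379  240.80031893]
```

servo_tool(targets="-0.007 0.004 0 -25 -26 0 85;0 0 0 -25 -26 0 85;0 0 0 -16 -17 0 85;0 0 0 -9 -9 0 85;0 0 0 0 0 0 85")

```text
time: 2.62
tool_pos: [0.5518, -0.3052, 0.2538]
tcp_rot: [-0.407, -3.107, -0.012]
wrist_force: [-1.1, 0.1, -0.5]
width: 0.996
```

```bash
python3 go.py .554 -.313 .25; python3 - <<'E'
from h import *
import pickle
st=bot.read_state();c=read_camera('wrist');pickle.dump((st,c),open('w2.pkl','wb'))
im=c['image'].copy()
for z in (.186,.026):
    u=proj(c,[.554,-.313,z],st);print(u);cv2.drawMarker(im,tuple(int(round(a)) for a in u),(255,0,0),cv2.MARKER_CROSS,10,1)
save('w2',im)
E
```

```text
pos [ 0.5518 -0.3052  0.2538] t 2.62 yaw 165.1 zaxis [-0.007  0.008 -1.   ] F [-1.1  0.1 -0.5] w 0.996
shift mm [-4.2 -7.   3.8] turn [ 0.0062 -0.0093 -0.    ]
[273.35767109 232.28613058]
[277.36213096 185.45065987]
```

View pics/w2.png

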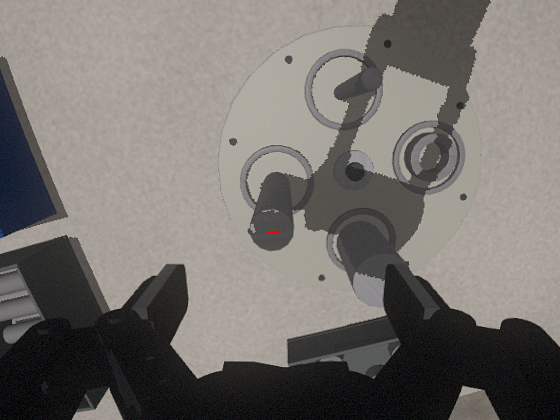

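```bash
python3 - <<'E'
from h import *
import pickle
st,c=pickle.load(open('w2.pkl','rb'))
print(proj(c,[.645,-.238,.126],st))
for u in [(271.5,229.5),(270,232)]: print(onz(c,u,.186,st).round(4))
save('w2c',cv2.resize(c['image'][160:270,220:330],(550,550),interpolation=cv2.INTER_CUBIC))
E
```

```text
[383.23703689 282.71074111]
[ 0.5518 -0.3137  0.186 ]
[ 0.5532 -0.3151  0.186 ]
```

View pics/w2c.png

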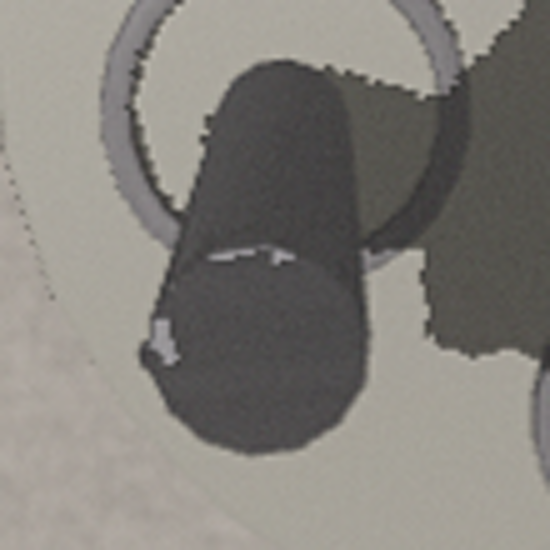

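servo_tool(targets="0.006 -0.009 0 -3 -7 8 85;0 0 0 0 0 15 85;0 0 0 0 0 20 85;0 0 0 0 0 0 85")

```text
time: 3.0
tool_pos: [0.5514, -0.3059, 0.2103]
tcp_rot: [0.399, 3.115, 0.002]
wrist_force: [-1.6, -0.0, -0.8]
width: 0.997
```

```bash
python3 go.py .553 -.3135 .136
```

```text
pos [ 0.5514 -0.3059  0.2103] t 3.0 yaw 165.4 zaxis [ 0.001  0.001 -1.   ] F [-1.6 -0.  -0.8] w 0.997
shift mm [-3.4 -7.1 74.3] turn [0.0013 0.0011 0.    ]
```

servo_tool(targets="0 0 0 -3 -7 0 85;0 0 0 0 0 0 85;0 0 0 0 0 0 85")

```text
time: 3.25
tool_pos: [0.5515, -0.311, 0.2108]
tcp_rot: [0.395, 3.117, 0.003]
wrist_force: [-0.2, -0.0, -0.0]
width: 0.997
```

```bash
python3 go.py .553 -.3135 .136
```

```text
pos [ 0.5515 -0.311   0.2108] t 3.25 yaw 165.6 zaxis [ 0.     0.002 -1.   ] F [-0.2 -0.  -0. ] w 0.997
shift mm [-2.1 -2.2 74.8] turn [ 0.0018 -0.0001 -0.    ]
```

servo_tool(targets="0 0 0 -2 -2 10 85;0 0 0 0 0 20 85;0 0 0 0 0 20 85;0 0 0 0 0 15 85;0 0 0 0 0 0 85")

```text
time: 3.67
tool_pos: [0.5572, -0.3162, 0.1492]
tcp_rot: [0.393, 3.105, -0.006]
wrist_force: [-0.6, 0.1, 0.3]
width: 0.994
```

```bash
python3 go.py .553 -.3135 .136; python3 - <<'E'
from h import *
c=read_camera('wrist');save('w3',c['image'])
E
```

```text
pos [ 0.5572 -0.3162  0.1492] t 3.67 yaw 165.6 zaxis [ 0.012 -0.005 -1.   ] F [-0.6  0.1  0.3] w 0.994
shift mm [ 4.9  1.6 13.1] turn [-0.0022  0.0125 -0.    ]
```

View pics/w3.png

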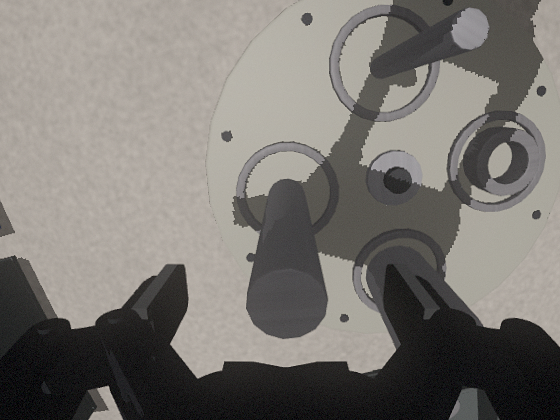

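servo_tool(targets="-0.002 0.012 0 4 1 6 85;0 0 0 0 0 5 85;0 0 0 0 0 0 85")

```text
time: 3.97
tool_pos: [0.5557, -0.3158, 0.1417]
tcp_rot: [0.395, 3.112, -0.004]
wrist_force: [-0.3, -0.0, -0.0]
width: 0.995
```

```bash
python3 go.py .553 -.3135 .136
```

```text
pos [ 0.5557 -0.3158  0.1417] t 3.97 yaw 165.5 zaxis [ 0.005 -0.003 -1.   ] F [-0.3 -0.  -0. ] w 0.995
shift mm [3.2 1.5 5.7] turn [-0.0018  0.0052 -0.    ]
```

servo_tool(targets="-0.002 0.006 0 3 1 6 85;0 0 0 0 0 0 85;0 0 0 0 0 0 20;0 0 0 0 0 0 20;0 0 0 0 0 0 20;0 0 0 0 0 0 20;0 0 0 0 0 0 20;0 0 0 0 0 0 20", newtons=60)

```text
time: 4.63
tool_pos: [0.5545, -0.315, 0.1383]
tcp_rot: [0.395, 3.113, -0.003]
wrist_force: [0.0, -1.1, -1.7]
width: 0.335
```

servo_tool(targets="0 0 0 0 0 0 20;0 0 0 0 0 0 20;0 0 0 0 0 0 20")

```text
time: 4.88
tool_pos: [0.5545, -0.315, 0.1383]
tcp_rot: [0.395, 3.113, -0.003]
wrist_force: [0.3, -0.2, -0.5]
width: 0.339
```

```bash
python3 go.py .553 -.3135 .136; python3 - <<'E'
from h import *
c=read_camera('wrist');save('w4',c['image'])
E
```

```text
pos [ 0.5545 -0.315   0.1383] t 4.88 yaw 165.6 zaxis [ 0.003 -0.002 -1.   ] F [ 0.3 -0.2 -0.5] w 0.339
shift mm [1.9 1.1 2.3] turn [-0.0012  0.0037 -0.    ]
```

View pics/w4.png

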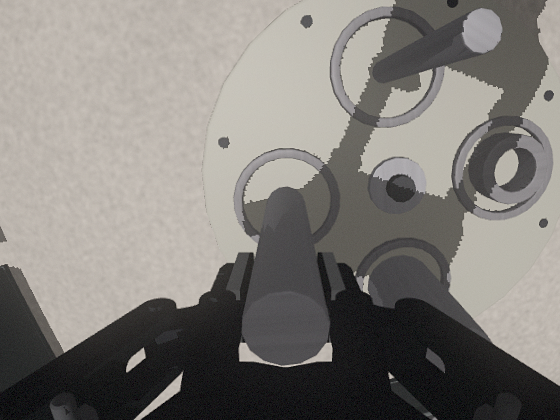

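servo_tool(targets="0 0 0 0 0 -15 20;0 0 0 0 0 -25 20;0 0 0 0 0 -30 20;0 0 0 0 0 -30 20;0 0 0 0 0 -30 20;0 0 0 0 0 -30 20;0 0 0 0 0 -10 20;0 0 0 0 0 0 20")

```text
time: 5.6
tool_pos: [0.5486, -0.3113, 0.3028]
tcp_rot: [-0.393, -3.099, -0.013]
wrist_force: [0.8, -0.4, -3.5]
width: 0.339
```

```bash
python3 go.py .5165 .1895 .3; python3 - <<'E'
from h import *
c=read_camera('scene');save('s5',c['image'])
E
```

```text
pos [ 0.5486 -0.3113  0.3028] t 5.6 yaw 165.6 zaxis [-0.017  0.01  -1.   ] F [ 0.8 -0.4 -3.5] w 0.339
shift mm [156.  476.9   8.6] turn [ 0.0059 -0.0188 -0.0001]
```

View pics/s5.png

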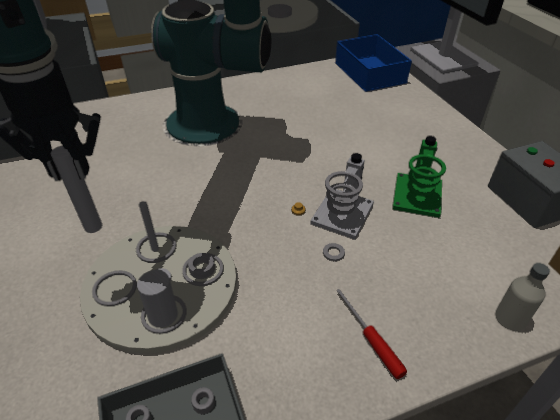

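The pin is held and clear of the dial; both other pins still stand. I'll carry it across at z about 0.30.

servo_tool(targets="0.006 -0.019 0 5 15 0 20;0 0 0 10 30 0 20;0 0 0 11 34 0 20;0 0 0 11 34 0 20;0 0 0 11 34 0 20;0 0 0 11 34 0 20;0 0 0 11 34 0 20;0 0 0 11 34 0 20")

```text
time: 6.32
tool_pos: [0.5226, -0.0455, 0.2766]
tcp_rot: [-0.411, -3.083, -0.003]
wrist_force: [1.1, 0.8, -3.1]
width: 0.334
```

servo_tool(targets="0 0 0 11 34 0 20;0 0 0 11 34 0 20;0 0 0 11 34 0 20;0 0 0 11 34 0 20;0 0 0 9 28 0 20;0 0 0 5 16 0 20;0 0 0 0 0 0 20;0 0 0 0 0 0 20")

```text
time: 6.98
tool_pos: [0.4972, 0.1585, 0.2517]
tcp_rot: [-0.395, -3.048, 0.007]
wrist_force: [-0.1, -0.3, -3.0]
width: 0.343
```

```bash
python3 go.py .5165 .1895 .3
```

```text
pos [0.4972 0.1585 0.2517] t 6.98 yaw 165.2 zaxis [-0.068  0.004 -0.998] F [-0.1 -0.3 -3. ] w 0.343
shift mm [ -7.5  34.2 -49.3] turn [-0.0133 -0.0671  0.0004]
```

servo_tool(targets="0 -0.03 0 0 0 -20 20;-0.007 -0.03 0 0 0 -15 20;-0.006 -0.01 0 0 0 -10 20;0 0 0 0 0 0 20")

```text
time: 7.32
tool_pos: [0.4974, 0.1552, 0.2957]
tcp_rot: [0.407, 3.113, -0.009]
wrist_force: [0.7, -0.7, -2.6]
width: 0.338
```

```bash
python3 go.py .5165 .1895 .29
```

```text
pos [0.4974 0.1552 0.2957] t 7.32 yaw 165.1 zaxis [ 0.001 -0.006 -1.   ] F [ 0.7 -0.7 -2.6] w 0.338
shift mm [-9.6 38.1  5.5] turn [-0.0052  0.0024 -0.    ]
```

servo_tool(targets="-0.005 0.002 0 -5 20 0 20;0 0 0 -5 15 0 20;0 0 0 0 4 0 20;0 0 0 0 0 0 20")

```text
time: 7.65
tool_pos: [0.5197, 0.1887, 0.3016]
tcp_rot: [0.413, 3.104, 0.004]
wrist_force: [0.6, -0.4, -3.9]
width: 0.332
```

```bash
python3 go.py .5165 .1895 .29; python3 - <<'E'
from h import *
import pickle
st=bot.read_state();c=read_camera('wrist');s=read_camera('scene');t=read_camera('top');pickle.dump((st,c,s,t),open('w6.pkl','wb'))
save('w6',c['image']);
a=cv2.resize(s['image'][60:260,260:460],(400,400),interpolation=cv2.INTER_CUBIC)
b=cv2.resize(t['image'][120:280,130:290],(400,400),interpolation=cv2.INTER_CUBIC)
save('st6',np.hstack([a,b]))
E
```

```text
pos [0.5197 0.1887 0.3016] t 7.65 yaw 164.8 zaxis [ 0.01   0.001 -1.   ] F [ 0.6 -0.4 -3.9] w 0.332
shift mm [ 3.4 -0.1 11.5] turn [0.0038 0.0098 0.    ]
```

View pics/w6.png

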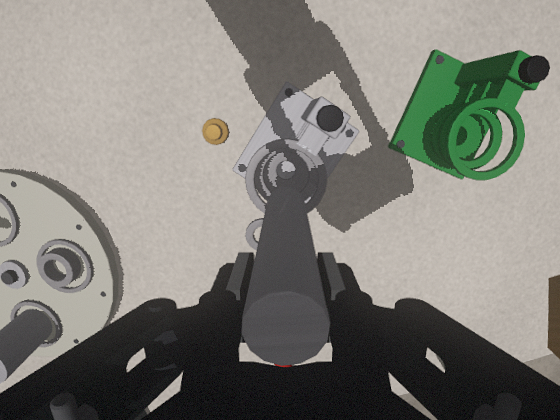

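View pics/st6.png

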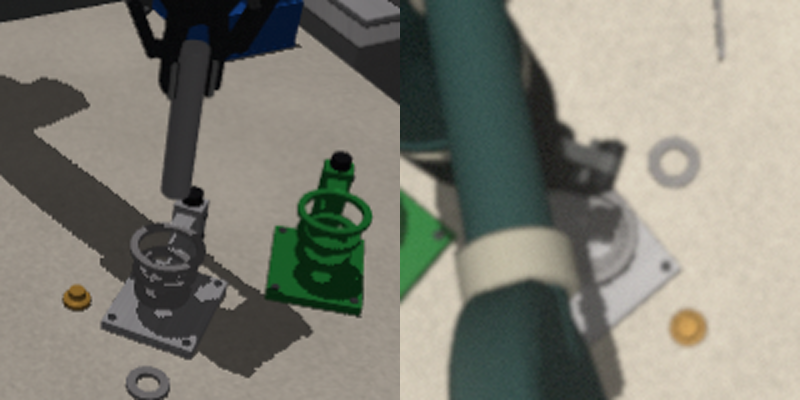

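```bash
cat > ov.py <<'E'
from h import *
import pickle,sys
st,c,s,t=pickle.load(open(sys.argv[1],'rb'))
g=[.5165,.1895]
M=Rm(st['tcp_rot'])
def circ(cam,cs,ctr,r,M3,st,col,im,ox,oy,k):
    a=np.linspace(0,2*np.pi,60)
    P=[(proj(cam,np.array(ctr)+M3@np.array([r*np.cos(b),r*np.sin(b),0]),st)-[ox,oy]+.5)*k-.5 for b in a]
    cv2.polylines(im,[np.round(P).astype(int)],True,col,1)
for cam,x0,y0,w,name in [(c,230,80,120,'w'),(s,290,60,150,'s')]:
    k=400/w*1.
    im=cv2.resize(cam['image'][y0:y0+w,x0:x0+w],(400,400),interpolation=cv2.INTER_CUBIC);k=400/w
    S=st if cam is c else None
    raw=im.copy()
    circ(cam,0,[*g,.115],.041,np.eye(3),S,(255,0,0),im,x0,y0,k)
    circ(cam,0,[*g,.115],.032,np.eye(3),S,(255,128,0),im,x0,y0,k)
    circ(cam,0,[*g,.055],.011,np.eye(3),S,(255,255,0),im,x0,y0,k)
    circ(cam,0,st['tool_pos']+M@[0,0,.112],.015,M,S,(0,255,0),im,x0,y0,k)
    circ(cam,0,st['tool_pos']+M@[0,0,-.048],.015,M,S,(0,255,255),im,x0,y0,k)
    save(sys.argv[2]+name,np.hstack([raw,im]))
E
python3 ov.py w6.pkl ov6
```

```text
(no output)
```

View pics/ov6w.png

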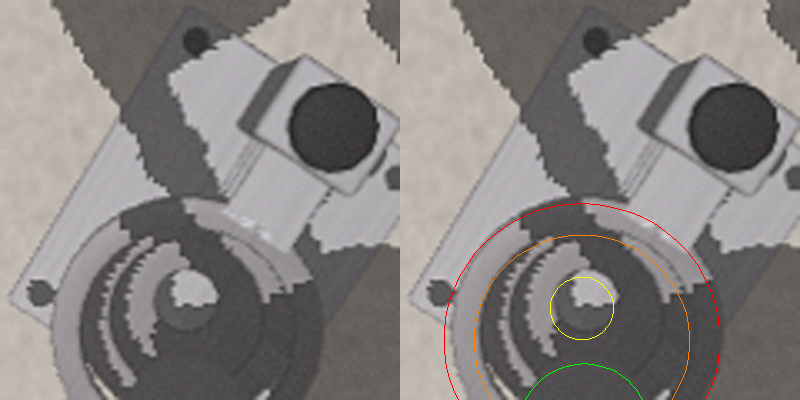

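View pics/ov6s.png

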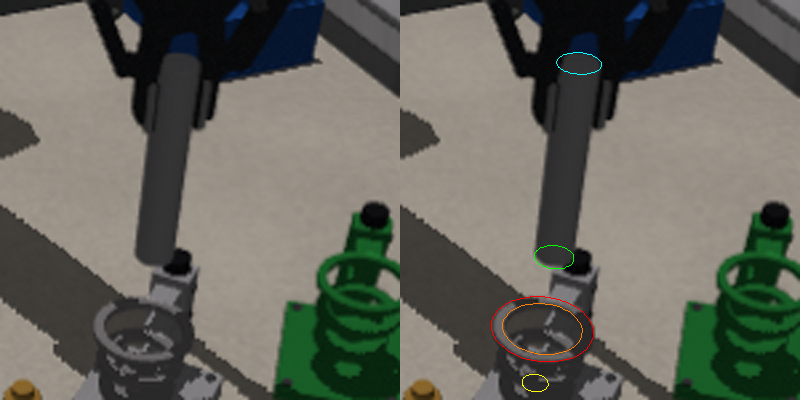

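servo_tool(targets="0.004 0.010 0 3 1 8 20;0 0 0 0 0 12 20;0 0 0 0 0 12 20;0 0 0 0 0 0 20")

```text
time: 8.13
tool_pos: [0.5148, 0.1882, 0.2647]
tcp_rot: [-0.416, -3.109, 0.005]
wrist_force: [-0.5, 0.1, -4.7]
width: 0.339
```

```bash
python3 go.py .517 .1905 .167
```

```text
pos [0.5148 0.1882 0.2647] t 8.13 yaw 164.8 zaxis [-0.005 -0.002 -1.   ] F [-0.5  0.1 -4.7] w 0.339
shift mm [-1.9  3.1 97.7] turn [-0.0036 -0.004   0.    ]
```

Pin bottom is at about 0.152. I'll trim and check again before entering the top ring.

servo_tool(targets="-0.003 -0.004 0 -2 4 6 20;0 0 0 0 0 8 20;0 0 0 0 0 0 20")

```text
time: 8.38
tool_pos: [0.5166, 0.1911, 0.2465]
tcp_rot: [-0.417, -3.11, 0.004]
wrist_force: [-1.4, -0.5, -3.6]
width: 0.333
```

```bash
python3 go.py .517 .1905 .167;  python3 - <<'E'
from h import *
import pickle
st=bot.read_state();c=read_camera('wrist');s=read_camera('scene');pickle.dump((st,c,s,None),open('w7.pkl','wb'))
E
python3 ov.py w7.pkl ov7
```

```text
pos [0.5166 0.1911 0.2465] t 8.38 yaw 164.7 zaxis [-0.004 -0.002 -1.   ] F [-1.4 -0.5 -3.6] w 0.333
shift mm [-0.8 -0.2 79.5] turn [-0.0028 -0.0033  0.    ]
```

View pics/ov7w.png

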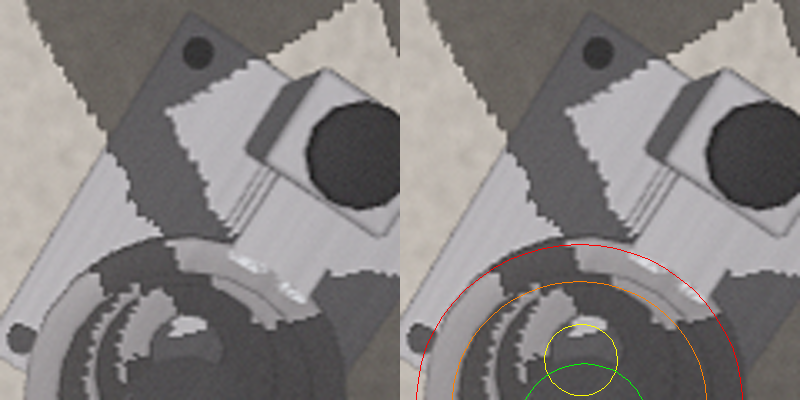

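View pics/ov7s.png

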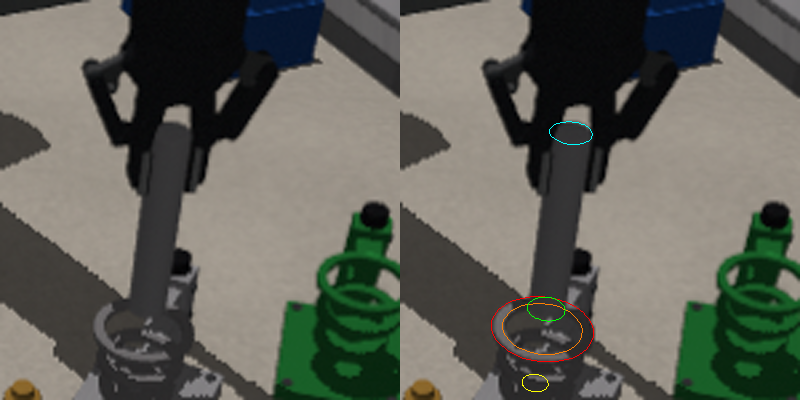

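servo_tool(targets="-0.003 -0.003 0 0 0 10 20;0 0 0 0 0 12 20;0 0 0 0 0 8 20;0 0 0 0 0 0 20")

```text
time: 8.82
tool_pos: [0.5188, 0.1918, 0.2175]
tcp_rot: [0.416, 3.108, 0.005]
wrist_force: [-1.4, 0.1, -3.7]
width: 0.338
```

```bash
python3 go.py .5165 .1915 .167
```

```text
pos [0.5188 0.1918 0.2175] t 8.82 yaw 164.7 zaxis [ 0.006  0.002 -1.   ] F [-1.4  0.1 -3.7] w 0.338
shift mm [ 2.4 -1.1 50.4] turn [0.0041 0.0056 0.    ]
```

servo_tool(targets="0.004 0.006 0 2 -1 8 20;0 0 0 0 0 10 20;0 0 0 0 0 6 20;0 0 0 0 0 0 20")

```text
time: 9.15
tool_pos: [0.516, 0.1912, 0.1902]
tcp_rot: [-0.417, -3.112, 0.001]
wrist_force: [0.4, -0.4, -3.0]
width: 0.337
```

```bash
python3 go.py .5165 .1915 .167;  python3 - <<'E'
from h import *
import pickle
st=bot.read_state();c=read_camera('wrist');s=read_camera('scene');pickle.dump((st,c,s,None),open('w8.pkl','wb'))
E
python3 ov.py w8.pkl ov8
```

```text
pos [0.516  0.1912 0.1902] t 9.15 yaw 164.7 zaxis [-0.002 -0.    -1.   ] F [ 0.4 -0.4 -3. ] w 0.337
shift mm [-0.4  0.5 23.2] turn [-0.001 -0.002  0.   ]
```

View pics/ov8s.png

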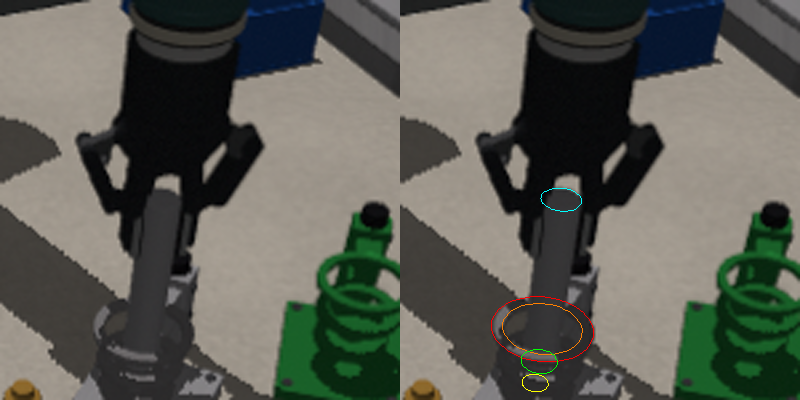

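servo_tool(targets="0 0 0 0 0 7 20;0 0 0 0 0 6 20;0 0 0 0 0 4 20;0 0 0 0 0 0 20;0 0 0 0 0 0 20")

```text
time: 9.67
tool_pos: [0.518, 0.1918, 0.1744]
tcp_rot: [0.417, 3.111, 0.002]
wrist_force: [0.6, 0.2, -3.1]
width: 0.334
```

```bash
python3 go.py .5165 .1915 .167
```

```text
pos [0.518  0.1918 0.1744] t 9.67 yaw 164.7 zaxis [ 0.003  0.001 -1.   ] F [ 0.6  0.2 -3.1] w 0.334
shift mm [ 1.4 -0.7  7.4] turn [0.0018 0.0022 0.    ]
```

servo_tool(targets="0.002 0.002 0 1 0 3 20;0 0 0 0 0 3 20;0 0 0 0 0 0 20;0 0 0 0 0 0 20")

```text
time: 10.0
tool_pos: [0.5173, 0.1923, 0.1683]
tcp_rot: [0.417, 3.113, -0.0]
wrist_force: [0.3, 0.3, -3.7]
width: 0.332
```

servo_tool(targets="0 0 0 0 0 2 20;0 0 0 0 0 0 20")

```text
time: 10.17
tool_pos: [0.5182, 0.1925, 0.1678]
tcp_rot: [0.416, 3.111, 0.001]
wrist_force: [0.1, -0.2, -2.4]
width: 0.335
```

servo_tool(targets="0 0 0 0 0 2 20;0 0 0 0 0 0 20")

```text
time: 10.33
tool_pos: [0.5195, 0.1927, 0.1677]
tcp_rot: [0.416, 3.108, 0.003]
wrist_force: [0.1, 0.4, -4.2]
width: 0.338
```

servo_tool(targets="0 0 0 0 0 2 20;0 0 0 0 0 0 20")

```text
time: 10.5
tool_pos: [0.5208, 0.193, 0.1676]
tcp_rot: [0.415, 3.105, 0.005]
wrist_force: [1.5, 0.4, -4.3]
width: 0.331
```

servo_tool(targets="0.002 0.008 0 4 -1 4 20;0 0 0 0 0 2 20;0 0 0 0 0 0 20")

```text
time: 10.75
tool_pos: [0.5217, 0.1933, 0.1677]
tcp_rot: [0.414, 3.102, 0.007]
wrist_force: [0.2, 1.0, -3.1]
width: 0.335
```

```bash
python3 go.py .5165 .1915 .167;  python3 - <<'E'
from h import *
import pickle
st=bot.read_state();c=read_camera('wrist');s=read_camera('scene');pickle.dump((st,c,s,None),open('w9.pkl','wb'))
save('w9',c['image'])
E
python3 ov.py w9.pkl ov9
```

```text
pos [0.5217 0.1933 0.1677] t 10.75 yaw 164.8 zaxis [ 0.013  0.003 -1.   ] F [ 0.2  1.  -3.1] w 0.335
shift mm [ 4.6 -3.1  0.6] turn [0.006  0.0115 0.    ]
```

View pics/ov9s.png

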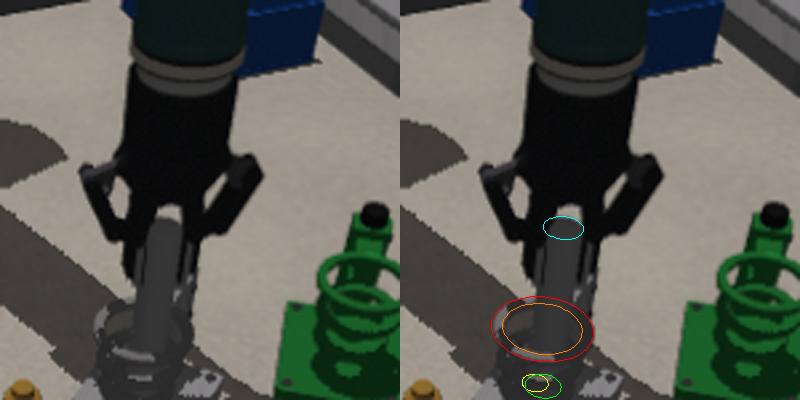

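View pics/w9.png

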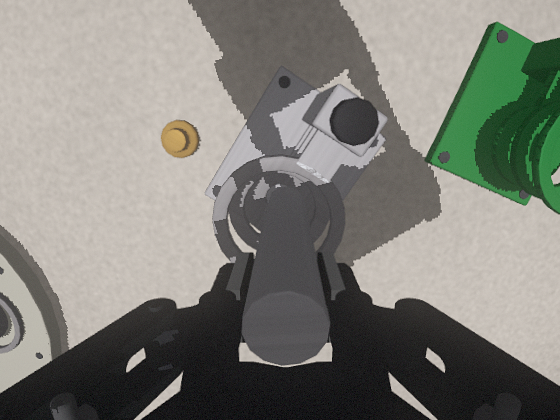

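```bash
python3 - <<'E'
from h import *
s=bot.read_state()
for k in ['q','joint_vel','joint_torque','wrist_force','torque']: print(k,s[k].round(3))
E
```

```text
q [ 3.110e-01  8.200e-02  1.938e+00 -1.000e-03  1.109e+00 -9.940e-01]
joint_vel [-0.001  0.001 -0.004 -0.005  0.     0.   ]
joint_torque [ 1.4300e-01 -3.8134e+01 -3.3641e+01  1.2600e-01 -2.0000e-03  0.0000e+00]
wrist_force [ 0.138 -0.395  2.574]
torque [-0.148 -0.065  0.008]
```

servo_tool(targets="0 0 0 0 0 0 20")

```text
time: 10.93
tool_pos: [0.5217, 0.1934, 0.1673]
tcp_rot: [0.414, 3.102, 0.007]
wrist_force: [0.2, -1.8, 1.7]
width: 0.337
```

servo_tool(targets="0 0 0 0 0 3 20;0 0 0 0 0 3 20")

```text
time: 11.1
tool_pos: [0.5233, 0.1934, 0.1672]
tcp_rot: [0.413, 3.099, 0.007]
wrist_force: [-7.8, -3.6, 19.7]
width: 0.341
```

```bash
python3 go.py .5165 .1915 .167; python3 - <<'E'
from h import *
for i in range(3):
    read_camera('wrist'); s=bot.read_state(); print(s['wrist_force'].round(1),s['torque'].round(2),s['tool_pos'].round(4))
E
```

```text
pos [0.5233 0.1934 0.1672] t 11.1 yaw 164.8 zaxis [ 0.016  0.003 -1.   ] F [-7.8 -3.6 19.7] w 0.341
shift mm [ 6.1 -3.6  0.1] turn [0.0066 0.0144 0.    ]
[-6.7 -3.1 16.5] [-0.69  1.65 -0.04] [0.5232 0.1934 0.1672]
[-5.8 -2.8 17. ] [-0.78  1.63 -0.04] [0.5231 0.1934 0.1672]
[-5.8 -2.6 16.9] [-0.81  1.61 -0.04] [0.5231 0.1934 0.1672]
```

Contact confirmed at TCP z 0.167, about +17 N. The pin has crept about 6 mm off centre, so I'll unload, recentre, set it down again and release.

servo_tool(targets="0.003 0.007 0 0 0 -4 20;0.003 0.007 0 6 -2 0 20;0 0 0 2 0 0 20;0 0 0 0 0 0 20")

```text
time: 11.58
tool_pos: [0.5127, 0.1936, 0.1697]
tcp_rot: [-0.415, -3.111, -0.0]
wrist_force: [-0.1, 0.3, -2.8]
width: 0.336
```

```bash
python3 go.py .5165 .1915 .1675
```

```text
pos [0.5127 0.1936 0.1697] t 11.58 yaw 164.8 zaxis [-0.004  0.001 -1.   ] F [-0.1  0.3 -2.8] w 0.336
shift mm [-4.2 -1.   2.2] turn [-0.0004 -0.0035  0.    ]
```

servo_tool(targets="0 -0.003 0 -3 -2 2 20;0 0 0 0 0 1 20;0 0 0 0 0 0 20")

```text
time: 11.83
tool_pos: [0.515, 0.1913, 0.1674]
tcp_rot: [-0.414, -3.113, -0.001]
wrist_force: [0.2, -0.2, -2.5]
width: 0.334
```

```bash
python3 go.py .5165 .1915 .1672
```

```text
pos [0.515  0.1913 0.1674] t 11.83 yaw 164.8 zaxis [-0.001  0.001 -1.   ] F [ 0.2 -0.2 -2.5] w 0.334
shift mm [-1.4  0.6  0.2] turn [ 0.0003 -0.0008 -0.    ]
```

servo_tool(targets="0 0 0 0 0 1 20;0 0 0 0 0 0 20")

```text
time: 12.0
tool_pos: [0.5155, 0.1912, 0.1673]
tcp_rot: [0.414, 3.114, 0.001]
wrist_force: [-2.7, -0.6, -1.4]
width: 0.336
```

servo_tool(targets="0 0 0 0 0 0 34;0 0 0 0 0 0 38;0 0 0 0 0 0 50;0 0 0 0 0 0 70;0 0 0 0 0 0 85;0 0 0 0 0 0 85;0 0 0 0 0 0 85")

```text
time: 12.58
tool_pos: [0.5164, 0.1909, 0.1661]
tcp_rot: [0.414, 3.113, 0.001]
wrist_force: [-0.2, -0.1, 0.2]
width: 0.999
```

```bash
python3 go.py .5165 .1915 .3;  python3 - <<'E'
from h import *
c=read_camera('wrist');save('w10',c['image'])
E
```

```text
pos [0.5164 0.1909 0.1661] t 12.58 yaw 164.8 zaxis [ 0.001  0.    -1.   ] F [-0.2 -0.1  0.2] w 0.999
shift mm [-1.000e-01  7.000e-01 -1.339e+02] turn [0.0008 0.0013 0.    ]
```

View pics/w10.png

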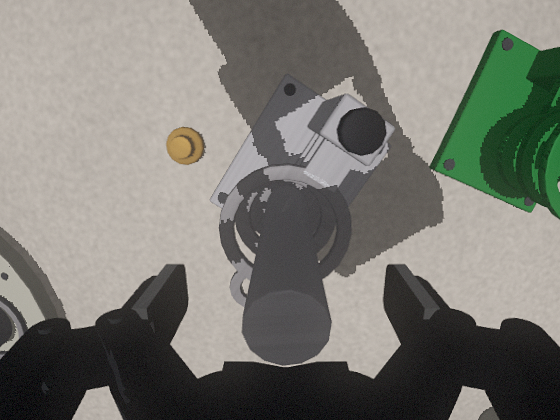

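The pin stands free with the fingers open on both sides. Retreating straight up.

servo_tool(targets="0 0 0 0 0 -10 85;0 0 0 0 0 -20 85;0 0 0 0 0 -25 85;0 0 0 0 0 -25 85;0 0 0 0 0 -25 85;0 0 0 0 0 -20 85;0 0 0 0 0 0 85;0 0 0 0 0 0 85")

```text
time: 13.3
tool_pos: [0.5149, 0.1905, 0.2994]
tcp_rot: [-0.414, -3.114, 0.0]
wrist_force: [-0.3, -0.5, -0.4]
width: 0.997
```

```bash
python3 go.py .5165 .1915 .3;  python3 - <<'E'
from h import *
c=read_camera('wrist');save('w11',c['image'])
c=read_camera('scene');save('s11',c['image'])
E
```

```text
pos [0.5149 0.1905 0.2994] t 13.3 yaw 164.8 zaxis [-0. -0. -1.] F [-0.3 -0.5 -0.4] w 0.997
shift mm [-1.3  1.4 -0.6] turn [-0.0003 -0.0004  0.    ]
```

View pics/s11.png

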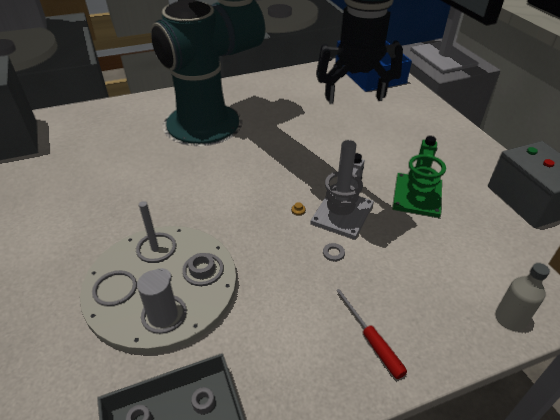

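View pics/w11.png

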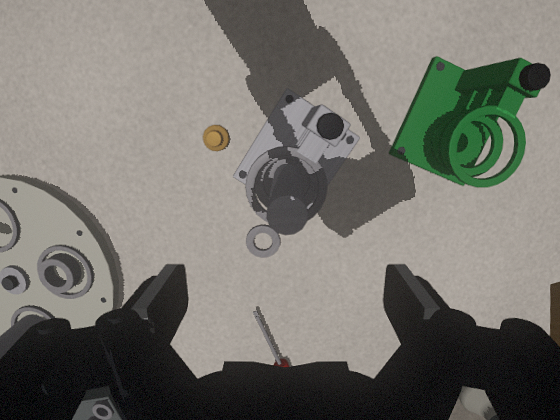

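The pin stands upright in the rings (scene, top at about (348,146)). The thin pin (149,226) and the thick pin (158,300) are still in their nests. One numeric check, then I hand in.

```bash
python3 - <<'E'
from h import *
from workcell import finish_job
st=bot.read_state();w=read_camera('wrist');s=read_camera('scene')
print(onz(s,(347.5,146),.215).round(4),onz(w,(287,216),.215,st).round(4),proj(s,[.516,.191,.215]).round(1))
finish_job()
E
```

```text
[0.5211 0.186  0.215 ] [0.5134 0.1924 0.215 ] [348.6 144.1]
the job is handed in; nothing more can be done
```

The middle pin (30 mm diameter, the tallest) is standing in the grey gauge, and the job was handed in at about 13.4 s of the 38 s allowed.

- **Insertion:** I lowered it held and upright through the two upper rings. The lowest ring stopped it with the tool point 0.167 m above the table, as predicted, with about 17–20 N upward at the wrist. It had crept about 6 mm sideways, so I lifted it 2–3 mm, recentred it, set it down again and let go. I then raised the open gripper well above it.
- **Position at the end:** with the pin's top taken at 215 mm, the wrist camera puts it about 2 mm from the rings' axis. The scene camera puts it about 7 mm away. The two views disagree by about 10 mm, from rough pixel picks and the 2 mm calibration, but both are within the 20 mm allowed.
- **Other pins:** in the last pictures the pin looked upright, and the thin and thick pins were standing in their nests.
- **Arm control:** while I carried the pin across, the tool sank about 50 mm and tilted 0.07 rad. I corrected both before the insertion, and nothing was touched.

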